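# Snap the cover back on the bench terminal box

### The job

Put the green cover back on the open grey terminal box: hook its tongue under the steel lip, feel for the two brass pins (their bar may sit off-centre) and let the other end down over them, then press gently, without forcing, until the orange latch snaps over the edge and the cover lies flat on the rim, fully home. Let go of it, and leave the disc pack, the tin and the ear defenders where they are.

Things in the scene. Friction and masses are not known exactly. Their poses are not given: they have to be found in the camera images.
- housing: Open grey box fixed to the bench. Origin on the bench under the box, z up, +x to its latch end, which faces the robot (world yaw pi +- 0.35 rad). Spans x -80..75, y +-50 mm; rim z = 60, walls 5 to 6 mm. Wall under the lip (tongue stop): inner face x = -75. Terminals inside below z = 35; the tongue may dip below the rim. Screw ears out to y = +-66, 4 mm high.
- cover: Loose green cover, 175 to 350 g, right side up on the bench, yaw pi +- 0.6 rad. Origin: underside centre. Plate 4 mm thick, y +-58, x -60..75; a tongue 50 wide, 4 thick goes on to x = -74.5 (away from the robot). Holes at (60, +-28), 13 in x by 7 in y. Black grip rib on top: x +-7, y +-30, z 4..40. Home, its frame is the housing's, raised 60 mm and shifted in y as the pins are.
- cover_tongue (a point): Middle of the tongue's end edge, cover's underside: cover (-74.5, 0, 0) mm. The cover cannot go on flat (pins and latch are in the way): with its -x plate edge on the side walls and the other end raised 0.2 to 0.35 rad, slide the tongue under the lip to the stop, then let the raised end down, shifting in y until the holes find the pins.
- cover_free (a point): Middle of the edge opposite the tongue, cover's underside: cover (75, 0, 0) mm; at housing z = 60 when home. The top of the plate between rib and latch is free for pressing with shut fingers, for instance at cover (45, 0).
- cover_grip (a point): Top centre of the grip rib: cover (0, 0, 40) mm.
- lip_edge (a point): Lower edge of the steel lip, where the tongue enters: housing (-64, 0, 65.5) mm. The lip spans housing x -80..-64, y +-50, z 65.5..69.5; below it side blocks leave y +-42 for the tongue.
- latch (a joint): Orange sprung latch, 30 mm wide, mid +x end of the box; 0 at rest, grows to 0.007 m as pushed along housing +x. Its sloping nose slopes from x = 72, z = 66 up to x = 78, z = 78, 3 mm over the cover's edge. Spring 2 N at rest, 3.5 N at 3 mm. The cover's weight does not open it: some 5 to 12 N down at cover x = 45, mid width, snap the plate under it, then it springs back to about 0.
- discs: Bystander: pack of black cutting discs, 116 mm across, 14 mm high, flat. Origin: underside centre.
- tin: Bystander: upright tin, 72 mm across, 85 mm high. Origin: underside centre.
- earmuffs: Bystander: red and black ear defenders, about 155 (x) by 190 (y) by 72 mm. Origin: on the bench between the cups; the band bows to +x.
- pin_bar_mid (a point): Housing (60, 0, 60) mm: where the middle of the steel bar with the two brass pins would be if centred. The bar is screwed tight up to 9 mm off to either side along housing y: no reading tells, look or feel. Pins 28 mm each side of its middle, 6 mm thick to z = 66, tapering to 4 mm at the tip, z = 80. Tips enter the holes if under 1.5 mm off in y.
Not all that is in view belongs to the job. There is more than one size of the cover; the job needs the smaller.

How it is judged:
At the end, for the whole second after the job is handed in: Cover home: free edge within 1.8 mm and tongue within 2.5 mm of rim height, tongue end under the lip (past x = -70 mm of the housing), in line within 0.06 rad, level within 0.03 rad, latch back under 2.5 mm, cover released and still (z of cover_free in the frame of housing between 0.057 and 0.0618 m and z of cover_tongue in the frame of housing between 0.057 and 0.0625 m and x of cover_tongue in the frame of housing below -0.07 m and angle between the x axis of cover and the x axis of housing, either way round below 0.06 rad and angle between cover's own z axis and vertical below 0.03 rad and value of joint latch below 0.0025 m and linear speed of cover below 0.01 m/s); the robot touches nothing.
It fails at once if the disc pack is shifted by more than 30 mm (distance of discs from where it was at the start of the episode above 0.03 m).
It fails at once if the tin is shifted by more than 30 mm or tipped (distance of tin from where it was at the start of the episode above 0.03 m or angle between tin's own z axis and vertical above 0.5 rad).
It fails at once if the ear defenders are shifted by more than 30 mm (distance of earmuffs from where it was at the start of the episode above 0.03 m).
It fails at once if the cover is forced against the box with more than 100 N (contact force between cover and housing above 100 N).
It also fails if it takes over 61 s, if anything falls off the work surface, if the arm or the gripper's body presses on something with over 40 N, if the wrist force passes 120 N, or if a joint passes its speed limit or range.

### The arm

A 7-joint arm with a two-finger parallel gripper is mounted at the origin on the work surface. World frame = base frame: x ahead of the robot, y to its left, z up, the work surface at z = 0. Lengths are in m, angles in rad, forces in N, time in s.
With the tool pointing down it reaches from about 0.4 to 0.85 m from the base axis. Payload 4.4 kg.
Tool frame: the origin (TCP) lies at the very end of the fingers, on their centre line; the grasp point (between the pads) lies 19 mm behind it; z points along the fingers, y is the direction in which the jaws open and shut (so a half turn about z gives the same grasp; the last joint's range is limited). The gripper opens to 94 mm and grips with 3 to 60 N. Pads are 16 mm wide; open, the fingers measure 119 mm over their backs; the gripper's body (75 mm by 177 mm) begins 78 mm behind the grasp point.
Start: joints at [1.241, 0.628, 0.038, 1.517, -0.027, 0.996, -0.02], TCP at [0.17, -0.628, 0.205] pointing down, gripper open.
Joint ranges: [-3.06, 3.06], [-0.37, 2.12], [-1.25, 1.32], [0.18, 2.47], [-1.1, 4.24], [0.23, 1.98], [-2.94, 2.94]. Speed limits (rad/s): [2.57, 2.57, 3.14, 3.14, 3.14, 3.14, 3.14].

### API

Orientations are given as a rotation vector (axis times angle).
In Python, from rig import env, cams, regions_of gives the robot as it stands.
- The arm moves only by the tool apply_moves, never from a script. Its argument "motion" is a list of rows, each an object with "offset": the shift along the world's x, y, z in cm, a list of three; "twist": the turn, a rotation vector about the world's x, y, z in degrees, a list of three; "hand": the closure in counts, from 0 (fully open) to 255 (shut). In form: [{"offset": [tx, ty, tz], "twist": [wx, wy, wz], "hand": hand}, ...]. A call has 1 to 5 rows; each row is the pose to reach, as a shift and turn from the pose commanded when the call began; what a row does not reach only later rows make up. A row lasts 1/8 s, in which the tool goes at most 62.5 mm and 10.7 degrees, less where a joint would pass 70% of its speed; a pose out of reach is approached as far as the arm can. A call with a gripper value outside its range is refused whole. The fingers move at their own pace and stop on an object; "squeeze" is the grip in N (left out, the last holds). Time passes only in rows, so rows that repeat a pose let the fingers close. It gives the time, the measured TCP pose, the force and the opening at its end, in the units of the state.
- env.state(): the state, without advancing time (a new reading comes with each control period).
- cams.get_image(name): name is "side" or "top"; returns a dict with "pixels" (420x560x3 uint8, red, green, blue), "fx", "fy", "cx", "cy" (pixels), "eye" and "rotation" of the camera in the world. Camera axes: x right, y up, looking along -z (the intrinsics and any distortion apply to the point x, -y, -z); pixel columns grow to the right and rows downward; lengths in m; the calibration is good to about 2 mm. A picture is of the moment at which its call begins. There is no depth.
- env.close_job(): hands the job in, once; it reports no verdict.
Trained networks look in the newest picture that a camera, given by its name, has taken for a name from the list of things; names that differ only in an ending like _2 or _b are one class to them, and where a whole thing is asked for, a point or a joint stands for the part that bears it (a point fixed in the world has none). Each returns a list of dicts, best first, with "score" (0 to 1); they miss things now and then, are a little off and sometimes report something else, mostly with a low value. They report only what shows in the picture. A call takes as long as a camera call. They do not tell look-alikes from the thing itself.
- regions_of(camera, query): "pixels" (420x560 bool, what is visible of it) and "extent" ([left, top, right, bottom] in pixels, round what is visible of it).
The state is a dict: "t": time; "joints": joint angles; "qd": joint speeds; "tau": joint torques, N m; "position": TCP position; "eef_rot": TCP orientation; "force": force on the tool from outside, world axes, zero at the start; "ft_torque": the same for the moment, N m; "width": finger opening in m.
Only numpy, scipy, OpenCV 4.12 (cv2) and the standard library are available. Lean on these libraries where they do the work, as an engineer would, in place of code of your own. Each camera call takes 0.05 s, during which the arm holds its last target.

## Working session

There is one attempt and no reset: what is moved stays moved. The work goes in short steps, Python scripts to look and compute and a tool call to move; the robot and the scene stay as the last step left them, time stands still between calls to the robot, and variables do not carry over. Pictures are saved under pics/ and viewed, and the job is handed in when it is done.

Besides the shell and the picture viewer there is one more tool, called after ">>>" by a JSON object that holds its "api" and its "payload". apply_moves: Moves the arm, as the interface text tells. Its arguments: {"type":"object","properties":{"motion":{"type":"array"},"squeeze":{"type":"number"}},"required":["motion"]}

```bash
ls; mkdir -p pics
python3 - <<'E'
from rig import env, cams, regions_of
import cv2
print(env.state())
for n in ("side","top"):
    im=cams.get_image(n); cv2.imwrite(f"pics/{n}0.png",im["pixels"][:,:,::-1])
    print({k:v for k,v in im.items() if k!="pixels"})
E
```

```text
pics
{'t': 0.0, 'joints': array([ 1.24121185,  0.62931048,  0.03839453,  1.51832235, -0.02699148,
        0.99633005, -0.01999215]), 'qd': array([ 0.00032757,  0.00011546, -0.00206981,  0.00090117, -0.00047995,
        0.00052117,  0.00024989]), 'tau': array([-1.33150202e-04, -5.49720490e+01,  1.14346348e+00, -1.86630017e+01,
       -5.20762615e-02,  2.37206917e-02,  1.81996465e-04]), 'position': array([ 0.16936093, -0.62686908,  0.20459098]), 'eef_rot': array([-3.11247498e+00, -4.12990491e-01,  3.84570145e-04]), 'force': array([-0.14694741,  0.7832036 , -0.06087172]), 'ft_torque': array([-0.04474263, -0.02414308, -0.00815859]), 'width': 0.0937597726208463}
{'fx': 423.8723960932799, 'fy': 423.8723960932799, 'cx': 284.39296910701296, 'cy': 207.74084835872245, 'eye': array([-0.08754759,  0.78384174,  0.69981335]), 'rotation': array([ 0.40506285, -1.22122495, -2.22904301])}
{'fx': 510.4844353181672, 'fy': 510.4844353181672, 'cx': 282.4605386247735, 'cy': 211.63197938038448, 'eye': array([ 0.28565749, -0.01001183,  1.37113199]), 'rotation': array([ 0.15762819, -0.13344629, -1.54763952])}
```

View pics/side0.png

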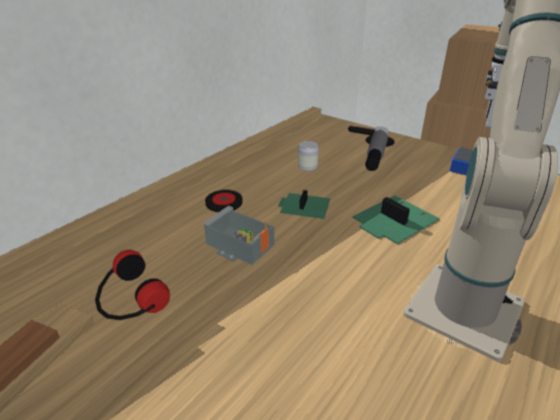

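View pics/top0.png

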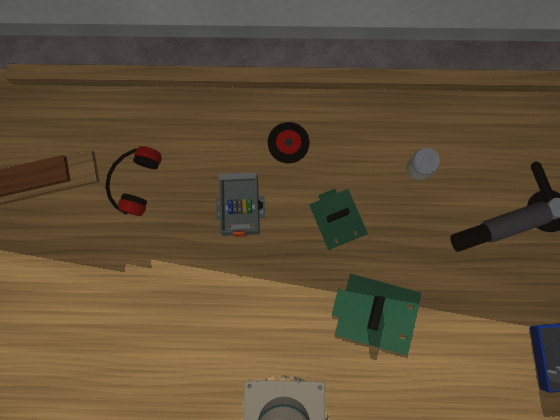

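```bash
cat > h.py <<'E'
import numpy as np, cv2
from scipy.spatial.transform import Rotation as R
def proj(im,P):
    P=np.atleast_2d(P); c=(P-im["eye"])@R.from_rotvec(im["rotation"]).as_matrix()
    return np.c_[im["cx"]+im["fx"]*c[:,0]/-c[:,2], im["cy"]+im["fy"]*(-c[:,1])/-c[:,2]]
def back(im,uv,z):
    uv=np.atleast_2d(uv).astype(float)
    d=np.c_[(uv[:,0]-im["cx"])/im["fx"],-(uv[:,1]-im["cy"])/im["fy"],-np.ones(len(uv))]
    d=d@R.from_rotvec(im["rotation"]).as_matrix().T
    return im["eye"]+d*((z-im["eye"][2])/d[:,2])[:,None]
def crop(im,box,s,name):
    l,t,r,b=box; p=im["pixels"][t:b,l:r,::-1]
    cv2.imwrite(name,cv2.resize(p,None,fx=s,fy=s,interpolation=cv2.INTER_CUBIC))
E
python3 - <<'E'
from rig import env, cams, regions_of
from h import *
import pickle
D={}
for n in ("side","top"):
    im=cams.get_image(n); D[n]=im
    for q in ("housing","cover","latch","tin","discs","earmuffs"):
        r=regions_of(n,q); D[n,q]=r
        print(n,q,[(round(x["score"],2),x["extent"],int(x["pixels"].sum())) for x in r])
pickle.dump(D,open("d0.pkl","wb"))
crop(D["top"],(205,165,275,245),7,"pics/th.png")
crop(D["top"],(300,180,440,365),4,"pics/tc.png")
crop(D["side"],(195,200,285,270),8,"pics/sh.png")
crop(D["side"],(270,180,340,225),8,"pics/sc.png")
E
```

```text
side housing [(0.66, [206.0, 206.8, 276.5, 262.9], 2793)]
side cover [(0.69, [281.8, 190.5, 330.3, 218.3], 972), (0.68, [352.9, 194.9, 437.0, 243.2], 2285)]
side latch [(0.52, [260.0, 229.8, 267.7, 250.5], 120)]
side tin []
side discs [(0.59, [206.0, 189.4, 245.8, 213.2], 645), (0.42, [206.8, 207.1, 273.6, 262.8], 2687)]
side earmuffs [(0.85, [94.6, 249.7, 167.2, 321.3], 2181)]
top housing [(0.72, [214.8, 171.2, 265.3, 234.8], 2623)]
top cover [(0.81, [332.3, 274.7, 421.7, 359.1], 4857), (0.8, [309.2, 190.2, 365.0, 251.7], 2157), (0.38, [105.6, 144.2, 164.1, 215.2], 1265)]
top latch [(0.66, [309.5, 189.3, 368.4, 248.2], 2250), (0.62, [233.9, 232.4, 247.9, 235.8], 83)]
top tin [(0.82, [407.2, 148.3, 443.4, 183.1], 795)]
top discs [(0.88, [269.2, 122.3, 310.4, 160.5], 1358)]
top earmuffs [(0.87, [107.3, 146.4, 162.4, 217.0], 1406), (0.75, [215.0, 171.0, 266.3, 234.3], 2642)]
```

View pics/th.png

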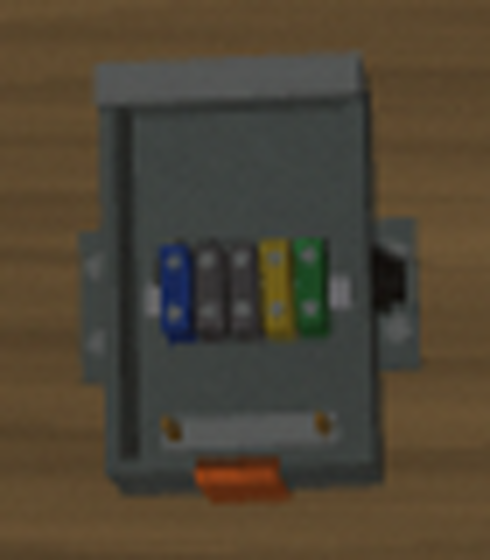

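View pics/tc.png

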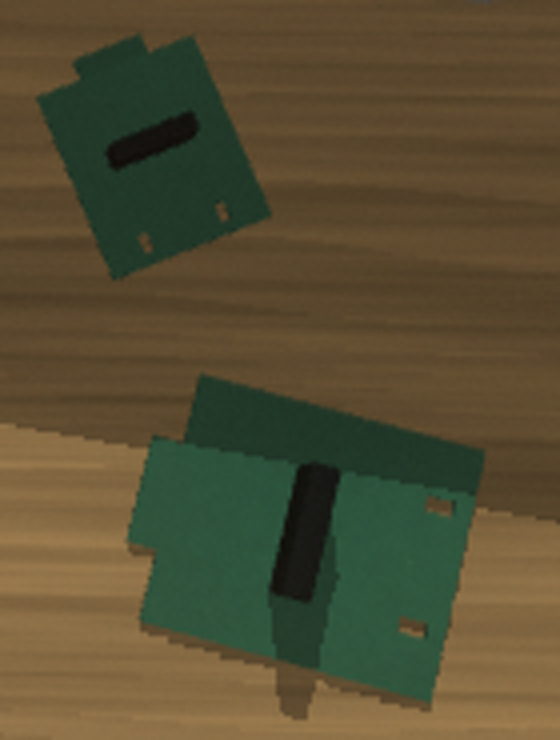

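View pics/sh.png

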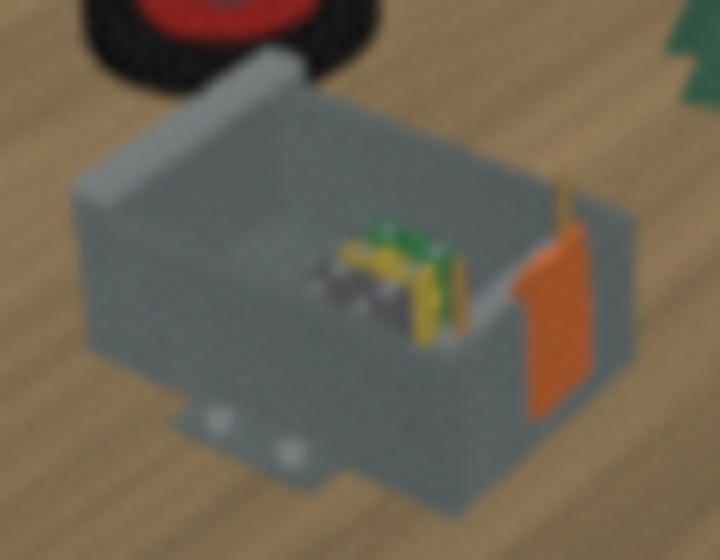

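View pics/sc.png

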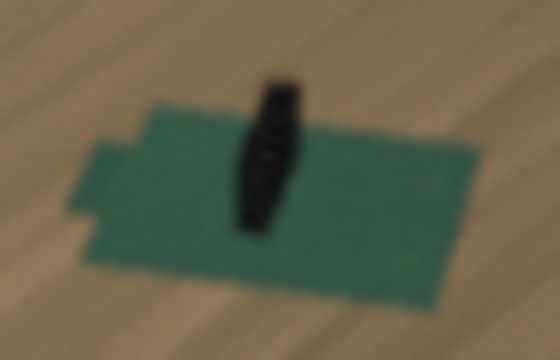

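```bash
cat > fit.py <<'E'
from h import *
import pickle
from scipy.optimize import least_squares
D=pickle.load(open("d0.pkl","rb")); T,S=D["top"],D["side"]
u=lambda p,l,t,s:((np.array(p,float)+.5)/s-.5)+[l,t]
def W(p,M,z0=0): # pose x,y,yaw
    M=np.atleast_2d(M)/1000.; c,s=np.cos(p[2]),np.sin(p[2])
    return np.c_[p[0]+c*M[:,0]-s*M[:,1],p[1]+s*M[:,0]+c*M[:,1],M[:,2]+z0]
hT=[((-80,-50,69.5),(95,65)),((-80,50,69.5),(361,54)),((-64,-50,69.5),(95,105)),((-64,50,69.5),(364,95)),((75,-50,60),(107,465)),((75,50,60),(381,460)),((75,-50,0),(122,492))]
hS=[((-80,-50,69.5),(75,188)),((-80,50,69.5),(265,45)),((-64,50,69.5),(305,65)),((-64,-50,69.5),(105,205)),((75,-50,0),(455,515)),((-80,-50,0),(95,350)),((75,50,60),(634,215)),((75,50,0),(634,360)),((75,-50,60),(455,355))]
cT=[((-60,-58,4),(38,98)),((-60,58,4),(194,37)),((75,-58,4),(115,278)),((75,58,4),(270,214)),((-74.5,-25,4),(75,64)),((-74.5,25,4),(139,36)),((60,-28,4),(146,243)),((60,28,4),(222,212)),((0,-30,40),(112,158)),((0,30,40),(195,123))]
cS=[((-60,-58,4),(82,263)),((-60,58,4),(153,103)),((75,-58,4),(436,310)),((75,58,4),(482,149)),((-74.5,-25,4),(66,211)),((-74.5,25,4),(100,145))]
def fit(a,bT,b,bS,p0,cams="TS"):
    MT,uT=np.array([x[0] for x in a]),np.array([u(x[1],*bT) for x in a])
    MS,uS=np.array([x[0] for x in b]),np.array([u(x[1],*bS) for x in b])
    f=lambda p:np.r_[(proj(T,W(p,MT))-uT).ravel()*("T" in cams),(proj(S,W(p,MS))-uS).ravel()*("S" in cams)]
    r=least_squares(f,p0,loss="soft_l1"); return r.x,f(r.x)
if __name__=="__main__":
  for nm,a,bT,b,bS,p0 in (("house",hT,(205,165,7),hS,(195,200,8),(.66,.1,3.1)),("cover",cT,(300,180,4),cS,(270,180,8),(.6,-.15,2.7))):
    for c in ("TS","T","S"):
        p,r=fit(a,bT,b,bS,p0,c); print(nm,c,p.round(4))
        if c=="TS":
            print(r.reshape(-1,2).round(1).tolist())
            if nm=="house": H=p
            else: C=p
  np.save("poses.npy",[H,C])
  # pins
  for off in (-9,-5,0,3,5,9):
    q=proj(T,W(H,[(60,-28+off,80),(60,28+off,80),(60,-28+off,66),(60,28+off,66)]))
    print(off,((q-[205,165]+.5)*7-.5).round().tolist(), ((proj(S,W(H,[(60,-28+off,80),(60,28+off,80)]))-[195,200]+.5)*8-.5).round().tolist())
E
python3 fit.py
```

```text
house TS [0.5526 0.1286 3.2048]
[[0.2, -0.2], [0.1, -0.4], [0.3, -0.1], [-0.1, -0.4], [0.2, 1.3], [-0.5, 0.3], [1.0, 0.6], [-0.7, -0.6], [0.3, 0.3], [-0.2, -0.5], [0.2, -0.7], [0.2, 0.6], [-0.6, 0.4], [0.1, -0.3], [0.3, -0.2], [-0.7, 1.8]]
house T [0.5528 0.1291 3.1994]
house S [0.5526 0.1281 3.2102]
cover TS [ 0.5313 -0.1345  3.5476]
[[-0.5, 0.4], [-0.4, -0.1], [-0.3, 1.0], [0.6, 0.7], [-0.6, -0.4], [0.2, -0.2], [0.0, 0.4], [0.1, 0.3], [0.1, -0.7], [0.2, -0.4], [-0.2, -0.7], [-0.1, 0.2], [0.1, -0.4], [0.3, -0.2], [-0.1, -0.5], [-0.3, -0.5]]
cover T [ 0.5316 -0.1346  3.5461]
cover S [ 0.5302 -0.133   3.5495]
-9 [[136.0, 424.0], [288.0, 417.0], [140.0, 430.0], [291.0, 423.0]] [[434.0, 279.0], [540.0, 193.0]]
-5 [[147.0, 424.0], [299.0, 417.0], [151.0, 430.0], [302.0, 423.0]] [[441.0, 273.0], [548.0, 187.0]]
0 [[160.0, 423.0], [313.0, 416.0], [165.0, 429.0], [316.0, 422.0]] [[451.0, 265.0], [557.0, 180.0]]
3 [[168.0, 423.0], [321.0, 416.0], [173.0, 429.0], [324.0, 422.0]] [[457.0, 260.0], [562.0, 176.0]]
5 [[174.0, 422.0], [326.0, 415.0], [178.0, 428.0], [329.0, 422.0]] [[461.0, 257.0], [566.0, 173.0]]
9 [[185.0, 422.0], [337.0, 415.0], [189.0, 428.0], [340.0, 421.0]] [[469.0, 251.0], [573.0, 167.0]]
```

Run:
```python
from fit import *
H,C=np.load("poses.npy")
crop(T,(222,218,258,240),20,"pics/p1.png"); crop(S,(240,215,275,245),20,"pics/p2.png")
for off in (0,2,3,4,5,6):
    M=[(60,sg*28+off,z) for sg in(-1,1) for z in (62,80)]
    print(off,((proj(T,W(H,M))-[222,218]+.5)*20).round().tolist(),((proj(S,W(H,M))-[240,215]+.5)*20).round().tolist())
# latch mid ref
print(((proj(T,W(H,[(78,-15,78),(78,15,78)]))-[222,218]+.5)*20).round().tolist(),((proj(S,W(H,[(78,-15,78),(78,15,78)]))-[240,215]+.5)*20).round().tolist())
```

```text
0 [[136.0, 172.0], [119.0, 150.0], [566.0, 152.0], [555.0, 130.0]] [[235.0, 480.0], [229.0, 364.0], [497.0, 265.0], [494.0, 151.0]]
2 [[151.0, 171.0], [135.0, 149.0], [581.0, 152.0], [571.0, 129.0]] [[245.0, 472.0], [239.0, 356.0], [506.0, 258.0], [503.0, 144.0]]
3 [[159.0, 171.0], [142.0, 149.0], [589.0, 151.0], [578.0, 129.0]] [[249.0, 468.0], [244.0, 352.0], [510.0, 254.0], [507.0, 140.0]]
4 [[166.0, 171.0], [150.0, 148.0], [597.0, 151.0], [586.0, 129.0]] [[254.0, 464.0], [249.0, 348.0], [515.0, 250.0], [512.0, 136.0]]
5 [[174.0, 170.0], [158.0, 148.0], [604.0, 151.0], [594.0, 128.0]] [[259.0, 461.0], [254.0, 344.0], [519.0, 247.0], [516.0, 133.0]]
6 [[182.0, 170.0], [166.0, 148.0], [612.0, 150.0], [602.0, 128.0]] [[264.0, 457.0], [259.0, 340.0], [524.0, 243.0], [521.0, 129.0]]
[[226.0, 286.0], [459.0, 276.0]] [[409.0, 373.0], [549.0, 257.0]]
```

View pics/p1.png

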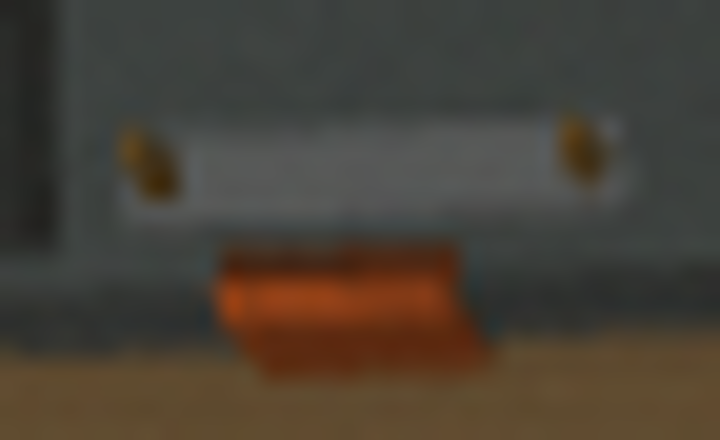

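View pics/p2.png

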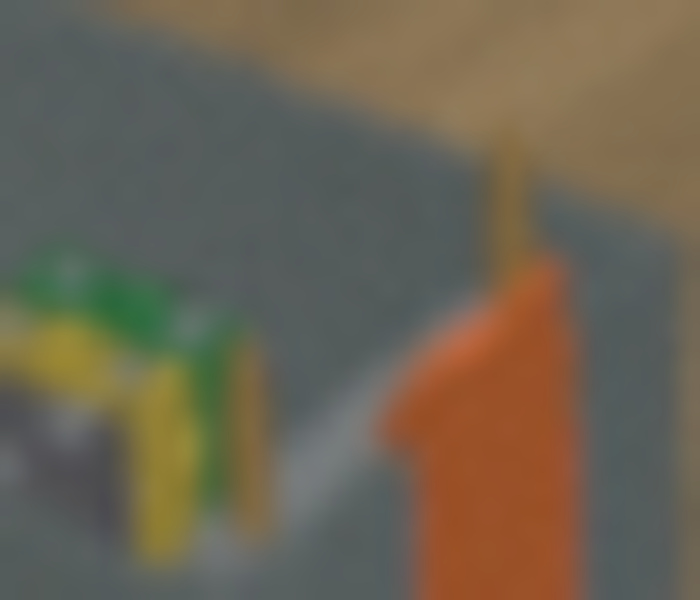

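>>> {"api": "apply_moves", "payload": {"motion": [{"offset":[3,4.1,0],"twist":[0,0,8.2],"hand":0},{"offset":[6,8.2,0],"twist":[0,0,16.4],"hand":0},{"offset":[9,12.3,0],"twist":[0,0,24.6],"hand":0},{"offset":[12,16.4,0],"twist":[0,0,32.8],"hand":0},{"offset":[15,20.5,0],"twist":[0,0,41],"hand":0}], "squeeze": 20}}

```text
t: 1.42
position: [0.3205, -0.4213, 0.2058]
eef_rot: [2.768, 1.484, 0.0]
force: [0.5, 0.3, -0.1]
width: 0.094
```

>>> {"api": "apply_moves", "payload": {"motion": [{"offset":[3,4.1,0],"twist":[0,0,8.2],"hand":0},{"offset":[6,8.2,0],"twist":[0,0,16.4],"hand":0},{"offset":[9,12.3,0],"twist":[0,0,24.6],"hand":0},{"offset":[12,16.4,0],"twist":[0,0,32.8],"hand":0},{"offset":[15,20.5,0],"twist":[0,0,41],"hand":0}]}}

```text
t: 2.05
position: [0.4705, -0.2164, 0.2058]
eef_rot: [2.074, 2.359, 0.0]
force: [0.3, -0.9, -0.1]
width: 0.0944
```

>>> {"api": "apply_moves", "payload": {"motion": [{"offset":[3,4.1,0],"twist":[0,0,8.2],"hand":0},{"offset":[6.13,8.35,0],"twist":[0,0,16.1],"hand":0},{"offset":[6.13,8.35,0],"twist":[0,0,16.1],"hand":0}]}}

```text
t: 2.42
position: [0.5334, -0.1291, 0.2058]
eef_rot: [1.719, 2.629, 0.006]
force: [-0.3, -0.2, 0.5]
width: 0.0938
```

```bash
cat >> h.py <<'E'
def info(s,pr=True):
    M=R.from_rotvec(s["eef_rot"]).as_matrix()
    print("t",round(s["t"],2),"p",s["position"].round(4),"yaw_y",np.arctan2(M[1,1],M[0,1]).round(4),"z",M[:,2].round(4),"y",M[:,1].round(3),"F",s["force"].round(1),"T",s["ft_torque"].round(2),"w",round(s["width"],4),"q6,7",s["joints"].round(2))
E
python3 - <<'E'
from h import *; from rig import env
info(env.state()); print(np.load("poses.npy"))
E
```

```text
t 2.42 p [ 0.5334 -0.1291  0.2058] yaw_y 0.4129 z [ 0.0027  0.0029 -1.    ] y [0.916 0.401 0.004] F [-0.3 -0.2  0.5] T [-0.06 -0.09  0.04] w 0.0938 q6,7 [ 0.5   0.51 -0.47  1.79  0.28  0.9   0.32]
[[ 0.55257601  0.12863263  3.20480848]
 [ 0.53133776 -0.13446714  3.54760868]]
```

>>> {"api": "apply_moves", "payload": {"motion": [{"offset":[0,0,-5],"twist":[0,0,-0.2],"hand":0},{"offset":[0,0,-10],"twist":[0,0,-0.2],"hand":0},{"offset":[0,0,-15],"twist":[0,0,-0.2],"hand":0},{"offset":[0,0,-17],"twist":[0,0,-0.2],"hand":0},{"offset":[0,0,-17],"twist":[0,0,-0.2],"hand":0}]}}

```text
t: 3.05
position: [0.529, -0.1349, 0.0341]
eef_rot: [-1.734, -2.616, 0.003]
force: [-0.1, -0.8, 0.7]
width: 0.094
```

Run:
```python
from h import *; from rig import env,cams
info(env.state())
for n,b in(("side",(230,100,370,260)),("top",(290,170,390,270))):
    im=cams.get_image(n); crop(im,b,4,f"pics/g_{n}.png")
```

```text
t 3.05 p [ 0.529  -0.1349  0.0341] yaw_y 0.4001 z [-3.8e-03 -1.0e-04 -1.0e+00] y [ 0.921  0.39  -0.004] F [-0.1 -0.8  0.7] T [-0.   -0.1  -0.01] w 0.094 q6,7 [ 0.41  0.75 -0.32  1.93  0.45  0.53  0.17]
```

View pics/g_side.png

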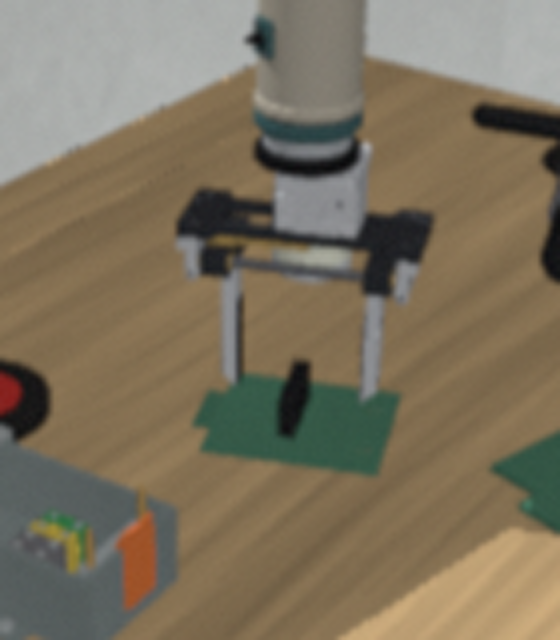

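View pics/g_top.png

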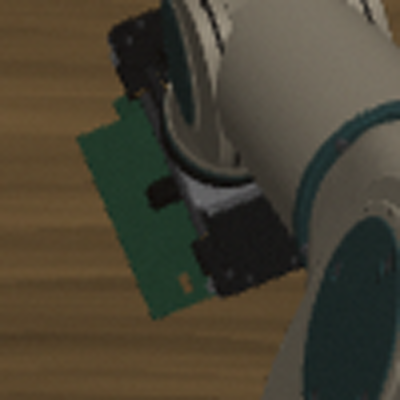

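>>> {"api": "apply_moves", "payload": {"motion": [{"offset":[0,0,-1.5],"twist":[0,0,0],"hand":0},{"offset":[0,0,-2.3],"twist":[0,0,0],"hand":0},{"offset":[0,0,-2.3],"twist":[0,0,0],"hand":150},{"offset":[0,0,-2.3],"twist":[0,0,0],"hand":255},{"offset":[0,0,-2.3],"twist":[0,0,0],"hand":255}], "squeeze": 30}}

```text
t: 3.78
position: [0.5311, -0.134, 0.0127]
eef_rot: [1.733, 2.62, 0.0]
force: [-0.5, 0.1, 0.4]
width: 0.0673
```

>>> {"api": "apply_moves", "payload": {"motion": [{"offset":[0,0,0],"twist":[0,0,0],"hand":255},{"offset":[0,0,0],"twist":[0,0,0],"hand":255},{"offset":[0,0,0],"twist":[0,0,0],"hand":255},{"offset":[0,0,0],"twist":[0,0,0],"hand":255}]}}

```text
t: 4.28
position: [0.5308, -0.134, 0.0125]
eef_rot: [1.734, 2.62, 0.0]
force: [0.5, -0.1, 0.2]
width: 0.0274
```

>>> {"api": "apply_moves", "payload": {"motion": [{"offset":[0,0,0],"twist":[0,0,0],"hand":255},{"offset":[0,0,0],"twist":[0,0,0],"hand":255},{"offset":[0,0,0],"twist":[0,0,0],"hand":255},{"offset":[0,0,0],"twist":[0,0,0],"hand":255}]}}

```text
t: 4.78
position: [0.5311, -0.1339, 0.0125]
eef_rot: [1.733, 2.62, 0.001]
force: [2.2, 0.5, -0.6]
width: 0.0137
```

```bash
cat > plan.py <<'E'
from h import *
PHI=3.2045; H0=np.array([.5526,.1286,0]); ZT=.0125; YOFF=3.3
def target(xe,ze,th,y=YOFF,phi=PHI,dy=0.):
    """edge (cover x=-60 underside) at housing xe,ze mm; tilt th; returns TCP pos,R. tool y=-cover x, tool z=-cover z"""
    c,s=np.cos(th),np.sin(th)
    o=np.array([xe+60*c,y,ze+60*s])/1000+np.array([-s,0,c])*ZT
    Rh=R.from_euler("z",phi)
    xc=np.array([c,0,s]); zc=np.array([-s,0,c])
    M=np.c_[np.cross(-xc,-zc),-xc,-zc]
    return H0+Rh.apply(o),Rh*R.from_matrix(M)
def delta(st,xe,ze,th,y=YOFF,**k):
    p,Q=target(xe,ze,th,y,**k)
    w=(Q*R.from_rotvec(st["eef_rot"]).inv()).as_rotvec(degrees=True)
    print("to",(xe,ze,th,y),"pos",p.round(4),"offset cm",((p-st["position"])*100).round(2).tolist(),"twist",w.round(2).tolist())
def where(st):
    """current edge in housing mm, tilt, yaw err"""
    Q=R.from_euler("z",-PHI)*R.from_rotvec(st["eef_rot"]); M=Q.as_matrix(); xc=-M[:,1]; zc=-M[:,2]
    o=R.from_euler("z",-PHI).apply(st["position"]-H0)-zc*ZT
    f=R.from_euler("z",-PHI).apply(st["force"]); tq=R.from_euler("z",-PHI).apply(st["ft_torque"])
    print("t %.2f"%st["t"],"edge",((o-.06*xc)*1e3).round(1),"tongue",((o-.0745*xc)*1e3).round(1),"free",((o+.075*xc)*1e3).round(1),"tilt %.3f"%np.arcsin(xc[2]),"yaw %.4f roll %.4f"%(np.arctan2(xc[1],xc[0]),np.arcsin(M[2,0])),"Fh",f.round(1),"Th",tq.round(2),"w %.4f"%st["width"])
E
python3 - <<'E'
from plan import *; from rig import env
s=env.state(); info(s); delta(s,-38,100,0.0); delta(s,-38,100,.27); delta(s,-38,75,.27)
E
```

```text
t 4.78 p [ 0.5311 -0.1339  0.0125] yaw_y 0.4018 z [ 6.e-04  2.e-04 -1.e+00] y [0.92  0.391 0.001] F [ 2.2  0.5 -0.6] T [ 0.05 -0.39  0.01] w 0.0137 q6,7 [ 0.39  0.79 -0.3   1.94  0.47  0.48  0.15]
to (-38, 100, 0.0, 3.3) pos [0.5309 0.1239 0.1125] offset cm [-0.03, 25.78, 10.0] twist [-0.0, 0.03, -19.42]
to (-38, 100, 0.27, 3.3) pos [0.5363 0.1243 0.1281] offset cm [0.52, 25.82, 11.55] twist [-3.58, 15.16, -19.3]
to (-38, 75, 0.27, 3.3) pos [0.5363 0.1243 0.1031] offset cm [0.52, 25.82, 9.05] twist [-3.58, 15.16, -19.3]
```

>>> {"api": "apply_moves", "payload": {"motion": [{"offset":[0,0,2],"twist":[0,0,0],"hand":255},{"offset":[0,0,5],"twist":[0,0,0],"hand":255},{"offset":[0,0,9],"twist":[0,0,0],"hand":255},{"offset":[0,0,12],"twist":[0,0,0],"hand":255},{"offset":[0,2,12],"twist":[0,0,0],"hand":255}]}}

```text
t: 5.4
position: [0.5315, -0.1155, 0.1337]
eef_rot: [1.737, 2.614, 0.0]
force: [-0.3, -0.7, -3.7]
width: 0.0136
```

>>> {"api": "apply_moves", "payload": {"motion": [{"offset":[0,4,0],"twist":[0,0,-4],"hand":255},{"offset":[0,9,0],"twist":[0,0,-8],"hand":255},{"offset":[0,14,0],"twist":[0,0,-12],"hand":255},{"offset":[0,19,0],"twist":[0,0,-16],"hand":255},{"offset":[0,22,0],"twist":[0,0,-19.4],"hand":255}]}}

```text
t: 6.02
position: [0.5282, 0.1106, 0.1305]
eef_rot: [-2.145, -2.291, 0.003]
force: [0.2, 0.1, -3.5]
width: 0.0138
```

>>> {"api": "apply_moves", "payload": {"motion": [{"offset":[0,1.8,0],"twist":[0,0,0],"hand":255},{"offset":[0,1.8,0],"twist":[0,0,0],"hand":255},{"offset":[0,1.8,0],"twist":[0,0,0],"hand":255}]}}

```text
t: 6.4
position: [0.5304, 0.122, 0.1318]
eef_rot: [2.152, 2.289, -0.003]
force: [-0.3, 0.0, -3.3]
width: 0.0136
```

Run:
```python
from plan import *; from rig import env,cams
import pickle
s=env.state(); where(s); info(s); delta(s,-38,100,.27); delta(s,-38,75,.27)
D={}
for n,b in(("side",(180,120,320,270)),("top",(180,140,320,260))):
    im=cams.get_image(n); D[n]=im; crop(im,b,5,f"pics/l_{n}.png")
pickle.dump(D,open("d1.pkl","wb"))
```

```text
t 6.40 edge [-37.4   5.3 119.3] tongue [-51.9   5.3 119.2] free [ 97.6   5.1 119.4] tilt 0.001 yaw -0.0012 roll -0.0016 Fh [ 0.3 -0.  -3.3] Th [0.08 0.11 0.01] w 0.0136
t 6.4 p [0.5304 0.122  0.1318] yaw_y 0.0617 z [-0.0013 -0.0017 -1.    ] y [ 0.998  0.062 -0.001] F [-0.3  0.  -3.3] T [-0.08 -0.12  0.01] w 0.0136 q6,7 [-0.08  0.59 -0.3   1.88  0.26  0.71 -0.47]
to (-38, 100, 0.27, 3.3) pos [0.5363 0.1243 0.1281] offset cm [0.59, 0.23, -0.38] twist [-0.87, 15.36, 0.06]
to (-38, 75, 0.27, 3.3) pos [0.5363 0.1243 0.1031] offset cm [0.59, 0.23, -2.88] twist [-0.87, 15.36, 0.06]
```

View pics/l_side.png

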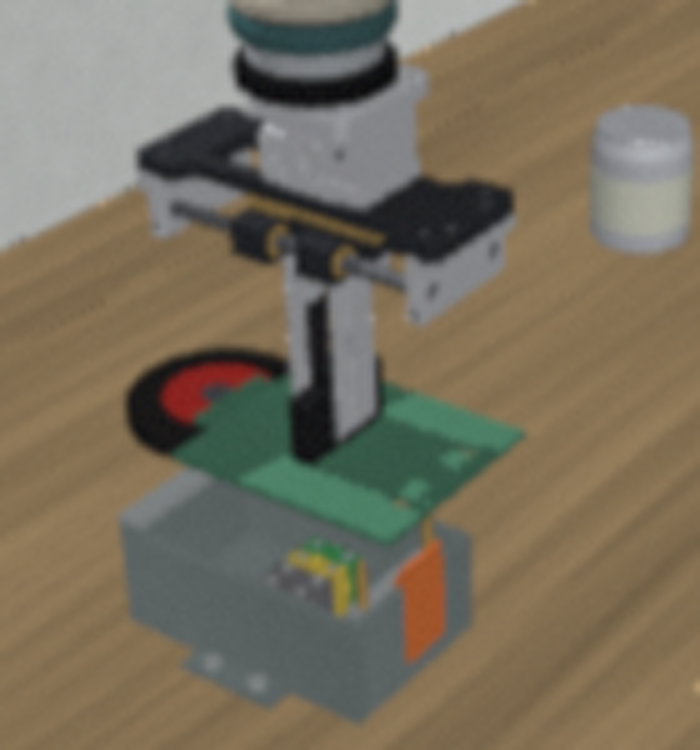

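View pics/l_top.png

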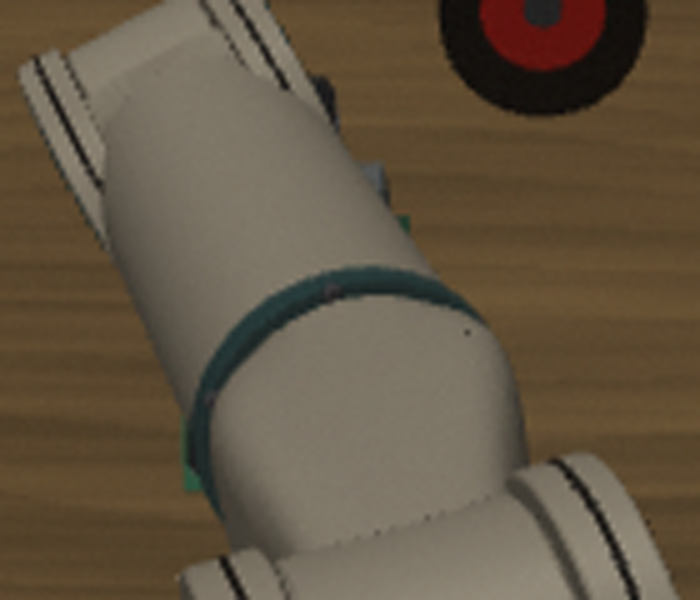

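Run:
```python
from plan import *; from rig import env
import pickle
S=pickle.load(open("d1.pkl","rb"))["side"]; s=env.state()
Q=R.from_rotvec(s["eef_rot"]).as_matrix(); 
for dy in (0,2):
  M=np.array([(75,-58,0),(75,58,2),(-60,-58,0),(60,-28,4),(60,28,4)])/1e3+[0,dy/1e3,0]
  Rc=np.c_[-Q[:,1],-Q[:,0]*0,-Q[:,2]]; Rc[:,1]=np.cross(Rc[:,2],Rc[:,0])
  P=s["position"]+(M-[0,0,ZT])@Rc.T
  print(dy,((proj(S,P)-[180,120]+.5)*5-.5).round().tolist())
crop(S,(240,200,290,235),14,"pics/lz.png")
```

```text
0 [[384.0, 549.0], [521.0, 435.0], [168.0, 461.0], [397.0, 502.0], [463.0, 449.0]]
2 [[387.0, 547.0], [524.0, 433.0], [170.0, 459.0], [399.0, 500.0], [466.0, 448.0]]
```

View pics/lz.png

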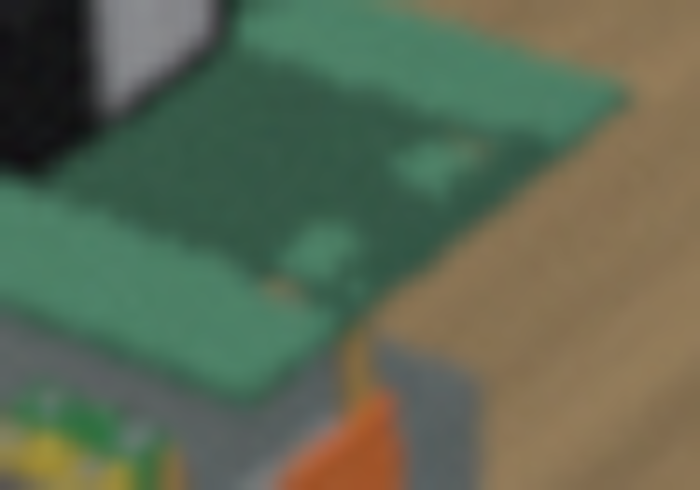

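>>> {"api": "apply_moves", "payload": {"motion": [{"offset":[0.2,0.1,0],"twist":[-0.3,5,0],"hand":255},{"offset":[0.4,0.28,-0.4],"twist":[-0.6,10,0],"hand":255},{"offset":[0.59,0.28,-1.2],"twist":[-0.87,15.4,0],"hand":255},{"offset":[0.59,0.28,-2.5],"twist":[-0.87,15.4,0],"hand":255},{"offset":[0.59,0.28,-2.9],"twist":[-0.87,15.4,0],"hand":255}]}}

```text
t: 7.12
position: [0.5354, 0.1257, 0.1023]
eef_rot: [-2.014, -2.144, 0.291]
force: [0.6, 0.8, -3.2]
width: 0.0141
```

Run:
```python
from plan import *; from rig import env,cams
s=env.state(); where(s); info(s); delta(s,-40,63,.27,2.8); delta(s,-59.5,61,.27,2.8)
n,b=("side",(180,120,300,270)); im=cams.get_image(n); crop(im,b,5,f"pics/m_{n}.png")
```

```text
t 7.12 edge [-37.1   1.8  74.2] tongue [-51.1   1.8  70.3] free [ 93.    1.7 110.3] tilt 0.271 yaw -0.0005 roll 0.0011 Fh [-0.7 -0.8 -3.2] Th [0.03 0.52 0.04] w 0.0141
t 7.12 p [0.5354 0.1257 0.1023] yaw_y 0.0624 z [-0.2669 -0.0156 -0.9636] y [ 0.962  0.06  -0.267] F [ 0.6  0.8 -3.2] T [-0.   -0.52  0.04] w 0.0141 q6,7 [-0.05  0.78 -0.33  1.61  0.19  1.05 -0.38]
to (-40, 63, 0.27, 2.8) pos [0.5383 0.1249 0.0911] offset cm [0.29, -0.08, -1.13] twist [-0.06, -0.04, 0.04]
to (-59.5, 61, 0.27, 2.8) pos [0.5578 0.1261 0.0891] offset cm [2.24, 0.04, -1.33] twist [-0.06, -0.04, 0.04]
```

View pics/m_side.png

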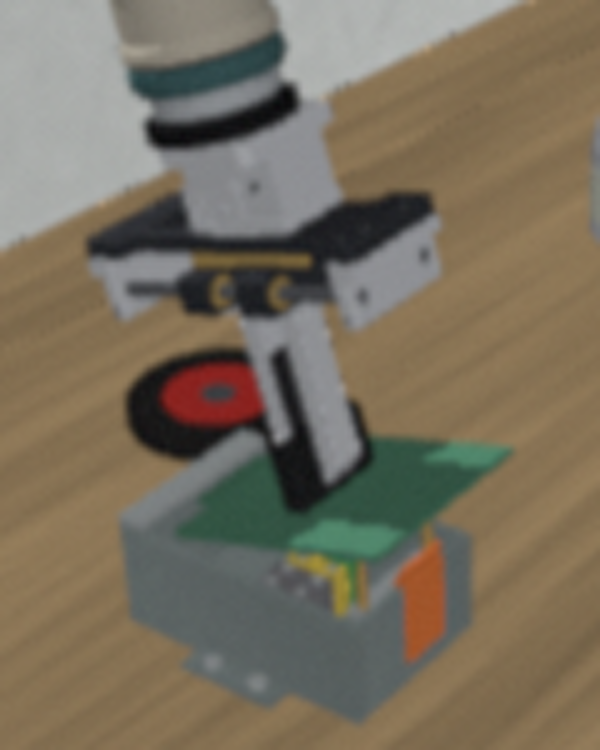

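>>> {"api": "apply_moves", "payload": {"motion": [{"offset":[0.3,-0.08,-0.7],"twist":[0,0,0],"hand":255},{"offset":[0.3,-0.08,-1.0],"twist":[0,0,0],"hand":255},{"offset":[0.3,-0.08,-1.1],"twist":[0,0,0],"hand":255},{"offset":[0.3,-0.08,-1.2],"twist":[0,0,0],"hand":255},{"offset":[0.3,-0.08,-1.25],"twist":[0,0,0],"hand":255}]}}

```text
t: 7.8
position: [0.5397, 0.126, 0.0911]
eef_rot: [-2.014, -2.145, 0.288]
force: [0.2, -0.7, -3.5]
width: 0.0141
```

Run:
```python
from plan import *; from rig import env,cams
s=env.state(); where(s); delta(s,-59.5,61,.27,2.8)
```

```text
t 7.80 edge [-41.5   1.7  63.1] tongue [-55.5   1.7  59.2] free [88.6  1.8 98.9] tilt 0.269 yaw 0.0005 roll 0.0018 Fh [-0.1  0.7 -3.5] Th [ 0.05  0.56 -0.03] w 0.0141
to (-59.5, 61, 0.27, 2.8) pos [0.5578 0.1261 0.0891] offset cm [1.8, 0.01, -0.2] twist [-0.11, 0.05, -0.0]
```

>>> {"api": "apply_moves", "payload": {"motion": [{"offset":[0.3,0,-0.05],"twist":[0,0,0],"hand":255},{"offset":[0.6,0,-0.05],"twist":[0,0,0],"hand":255},{"offset":[0.9,0,-0.05],"twist":[0,0,0],"hand":255},{"offset":[1.2,0,-0.05],"twist":[0,0,0],"hand":255},{"offset":[1.3,0,-0.05],"twist":[0,0,0],"hand":255}]}}

```text
t: 8.43
position: [0.553, 0.126, 0.0904]
eef_rot: [-2.014, -2.145, 0.288]
force: [-0.1, 0.7, -3.6]
width: 0.0138
```

Run:
```python
from plan import *; from rig import env,cams
s=env.state(); where(s); delta(s,-59.5,61,.27,2.8)
n,b=("side",(190,180,290,270)); im=cams.get_image(n); crop(im,b,7,f"pics/n_{n}.png")
```

```text
t 8.43 edge [-54.7   2.6  62.4] tongue [-68.7   2.6  58.6] free [75.4  2.6 98.3] tilt 0.269 yaw 0.0002 roll 0.0018 Fh [ 0.1 -0.7 -3.6] Th [ 0.03  0.51 -0.02] w 0.0138
to (-59.5, 61, 0.27, 2.8) pos [0.5578 0.1261 0.0891] offset cm [0.48, 0.02, -0.14] twist [-0.11, 0.05, 0.02]
```

View pics/n_side.png

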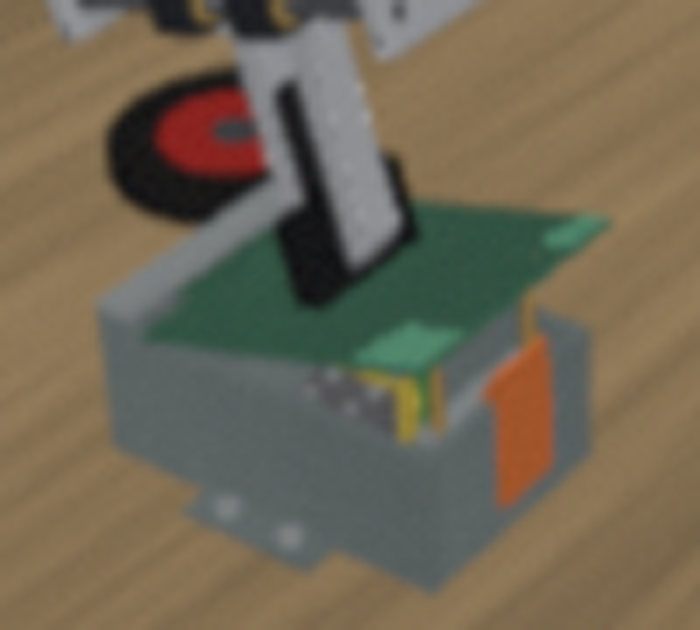

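>>> {"api": "apply_moves", "payload": {"motion": [{"offset":[0.2,0,-0.08],"twist":[0,0,0],"hand":255},{"offset":[0.4,0,-0.08],"twist":[0,0,0],"hand":255},{"offset":[0.5,0,-0.08],"twist":[0,0,0],"hand":255},{"offset":[0.55,0,-0.08],"twist":[0,0,0],"hand":255}]}}

```text
t: 8.98
position: [0.5583, 0.126, 0.0897]
eef_rot: [-2.014, -2.145, 0.288]
force: [-1.0, 0.2, -3.8]
width: 0.0142
```

Run:
```python
from plan import *; from rig import env,cams
s=env.state(); where(s); delta(s,-59.5,61,.27,2.8)
```

```text
t 8.97 edge [-60.1   2.9  61.7] tongue [-74.    2.9  57.8] free [70.1  3.  97.6] tilt 0.269 yaw 0.0003 roll 0.0018 Fh [ 1.  -0.3 -3.8] Th [0.02 0.52 0.  ] w 0.0142
to (-59.5, 61, 0.27, 2.8) pos [0.5578 0.1261 0.0891] offset cm [-0.05, 0.01, -0.06] twist [-0.11, 0.04, 0.01]
```

>>> {"api": "apply_moves", "payload": {"motion": [{"offset":[0.1,0,-0.05],"twist":[0,0,0],"hand":255},{"offset":[0.2,0,-0.05],"twist":[0,0,0],"hand":255}]}}

```text
t: 9.22
position: [0.5591, 0.126, 0.0892]
eef_rot: [-2.012, -2.144, 0.291]
force: [-2.3, 0.3, -1.9]
width: 0.0136
```

Run:
```python
from plan import *; from rig import env,cams
s=env.state(); where(s); delta(s,-60,60.5,.17,2.8)
```

```text
t 9.22 edge [-60.7   2.9  61.1] tongue [-74.7   2.9  57.2] free [69.3  3.  97.3] tilt 0.272 yaw 0.0006 roll 0.0017 Fh [ 2.3 -0.5 -1.9] Th [ 0.02 -0.25 -0.01] w 0.0136
to (-60, 60.5, 0.17, 2.8) pos [0.5557 0.126  0.083 ] offset cm [-0.33, -0.0, -0.62] twist [0.27, -5.82, -0.01]
```

Run:
```python
from plan import *; from rig import env,cams
s=env.state(); delta(s,-60.2,61.3,.23,2.8); delta(s,-60.2,61.3,.19,2.8)
```

```text
to (-60.2, 61.3, 0.23, 2.8) pos [0.5574 0.1261 0.0871] offset cm [-0.17, 0.01, -0.21] twist [0.06, -2.39, -0.01]
to (-60.2, 61.3, 0.19, 2.8) pos [0.5564 0.126  0.0849] offset cm [-0.27, 0.0, -0.43] twist [0.2, -4.68, -0.01]
```

>>> {"api": "apply_moves", "payload": {"motion": [{"offset":[-0.17,0,-0.2],"twist":[0.1,-2.4,0],"hand":255},{"offset":[-0.27,0,-0.42],"twist":[0.25,-4.7,0],"hand":255},{"offset":[-0.27,0,-0.42],"twist":[0.25,-4.7,0],"hand":255}]}}

```text
t: 9.6
position: [0.5569, 0.1259, 0.0852]
eef_rot: [-2.057, -2.192, 0.205]
force: [-0.5, -0.3, -4.4]
width: 0.0138
```

Run:
```python
from plan import *; from rig import env,cams
s=env.state(); where(s); delta(s,-60.4,61.2,.15,2.8)
n,b=("side",(225,200,285,255)); im=cams.get_image(n); crop(im,b,12,f"pics/o_{n}.png")
```

```text
t 9.60 edge [-60.8   2.9  61.8] tongue [-75.    2.9  59.1] free [71.9  3.  87. ] tilt 0.188 yaw 0.0007 roll 0.0008 Fh [ 0.5  0.2 -4.4] Th [ 0.03  0.1  -0.02] w 0.0138
to (-60.4, 61.2, 0.15, 2.8) pos [0.5557 0.126  0.0825] offset cm [-0.12, 0.01, -0.27] twist [0.09, -2.15, -0.03]
```

View pics/o_side.png

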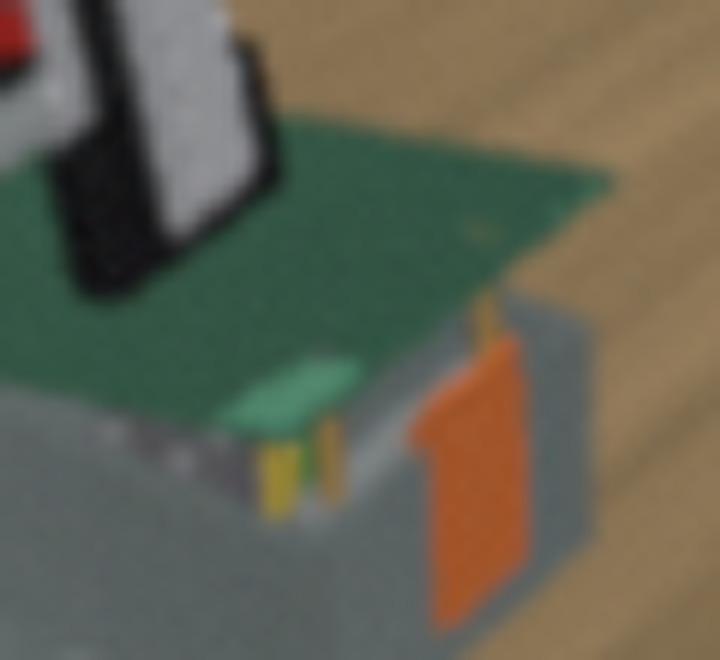

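>>> {"api": "apply_moves", "payload": {"motion": [{"offset":[-0.08,0,-0.2],"twist":[0.1,-1.2,0],"hand":255},{"offset":[-0.12,0,-0.3],"twist":[0.1,-2.1,0],"hand":255},{"offset":[-0.12,0,-0.3],"twist":[0.1,-2.1,0],"hand":255}]}}

```text
t: 10.02
position: [0.5561, 0.1264, 0.082]
eef_rot: [-2.076, -2.212, 0.165]
force: [-2.7, 0.5, -3.4]
width: 0.014
```

Run:
```python
from plan import *; from rig import env,cams
s=env.state(); where(s); delta(s,-60.6,61.2,.12,2.8)
n,b=("side",(225,200,285,255)); im=cams.get_image(n); crop(im,b,12,f"pics/q_{n}.png")
```

```text
t 10.03 edge [-60.8   2.4  60.7] tongue [-75.2   2.4  58.5] free [72.7  2.4 80.9] tilt 0.150 yaw 0.0002 roll 0.0009 Fh [ 2.6 -0.6 -3.4] Th [-0.18 -0.21 -0.15] w 0.0140
to (-60.6, 61.2, 0.12, 2.8) pos [0.5553 0.126  0.0808] offset cm [-0.08, -0.04, -0.12] twist [0.06, -1.73, -0.01]
```

View pics/q_side.png

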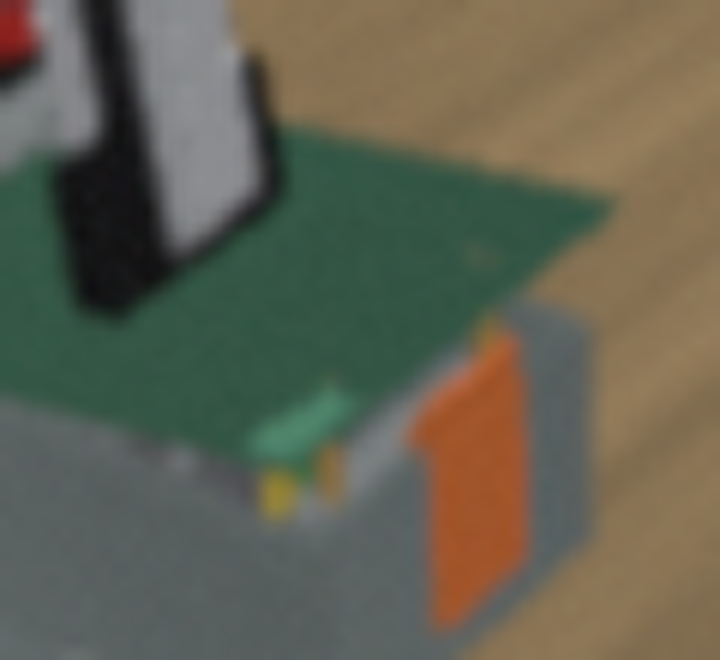

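>>> {"api": "apply_moves", "payload": {"motion": [{"offset":[-0.1,0,-0.06],"twist":[0.03,-0.9,0],"hand":255},{"offset":[-0.12,0,-0.12],"twist":[0.06,-1.7,0],"hand":255},{"offset":[-0.12,0,-0.12],"twist":[0.06,-1.7,0],"hand":255}]}}

```text
t: 10.45
position: [0.5554, 0.1264, 0.0809]
eef_rot: [-2.092, -2.229, 0.133]
force: [-1.1, 2.0, -3.7]
width: 0.0139
```

Run:
```python
from plan import *; from rig import env,cams
s=env.state(); where(s); delta(s,-60.6,61.2,.09,2.8)
n,b=("side",(225,200,285,255)); im=cams.get_image(n); crop(im,b,12,f"pics/r_{n}.png")
```

```text
t 10.45 edge [-60.7   2.3  61.3] tongue [-75.1   2.3  59.6] free [73.3  2.4 77.4] tilt 0.119 yaw 0.0004 roll 0.0002 Fh [ 1.  -2.1 -3.7] Th [-0.46  0.19 -0.19] w 0.0139
to (-60.6, 61.2, 0.09, 2.8) pos [0.5547 0.1259 0.079 ] offset cm [-0.07, -0.05, -0.18] twist [0.1, -1.68, -0.02]
```

View pics/r_side.png

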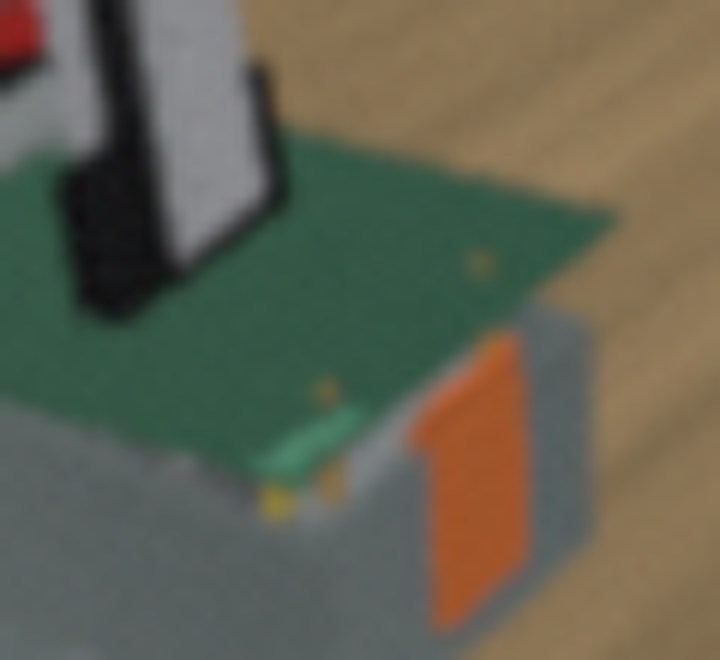

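>>> {"api": "apply_moves", "payload": {"motion": [{"offset":[-0.02,0.08,0],"twist":[0,0,0],"hand":255},{"offset":[-0.07,0.08,-0.1],"twist":[0.06,-0.9,0],"hand":255},{"offset":[-0.07,0.08,-0.19],"twist":[0.06,-1.7,0],"hand":255},{"offset":[-0.07,0.08,-0.19],"twist":[0.06,-1.7,0],"hand":255}]}}

```text
t: 11.0
position: [0.5542, 0.1266, 0.0789]
eef_rot: [-2.107, -2.245, 0.104]
force: [-0.8, 0.7, -3.4]
width: 0.0137
```

Run:
```python
from plan import *; from rig import env,cams
s=env.state(); where(s); delta(s,-60.8,61.2,.05,1.8)
n,b=("side",(225,200,285,255)); im=cams.get_image(n); crop(im,b,12,f"pics/s_{n}.png")
```

```text
t 11.00 edge [-60.1   2.1  61.1] tongue [-74.5   2.1  59.7] free [74.3  2.1 73.3] tilt 0.091 yaw 0.0002 roll -0.0016 Fh [ 0.8 -0.7 -3.4] Th [-0.12  0.2  -0.08] w 0.0137
to (-60.8, 61.2, 0.05, 1.8) pos [0.5542 0.1269 0.0767] offset cm [-0.0, 0.03, -0.23] twist [0.24, -2.32, -0.02]
```

View pics/s_side.png

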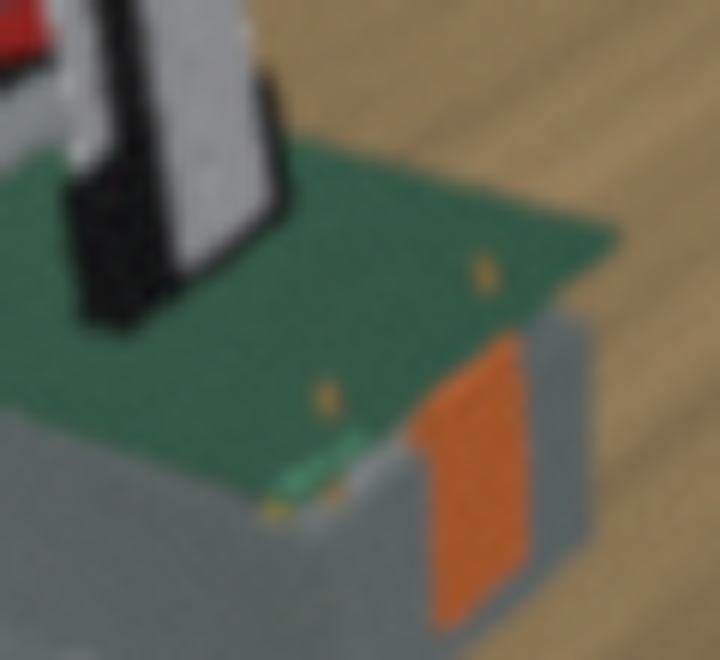

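>>> {"api": "apply_moves", "payload": {"motion": [{"offset":[0.02,0.03,-0.07],"twist":[0.1,-0.7,0],"hand":255},{"offset":[0.02,0.04,-0.13],"twist":[0.15,-1.4,0],"hand":255},{"offset":[0.02,0.04,-0.13],"twist":[0.15,-1.4,0],"hand":255}]}}

```text
t: 11.42
position: [0.5546, 0.1268, 0.0776]
eef_rot: [-2.119, -2.257, 0.075]
force: [-0.2, -0.5, -3.1]
width: 0.014
```

Run:
```python
from plan import *; from rig import env,cams
s=env.state(); where(s)
```

```text
t 11.43 edge [-61.    1.9  61.2] tongue [-75.4   1.9  60.3] free [73.7  1.9 70.1] tilt 0.066 yaw 0.0001 roll -0.0006 Fh [ 0.2  0.5 -3.1] Th [0.09 0.22 0.01] w 0.0140
```

>>> {"api": "apply_moves", "payload": {"motion": [{"offset":[0,0,0],"twist":[0,0,0],"hand":150},{"offset":[0,0,0],"twist":[0,0,0],"hand":150},{"offset":[0,0,0],"twist":[0,0,0],"hand":150},{"offset":[0,0,0],"twist":[0,0,0],"hand":150}]}}

```text
t: 11.92
position: [0.5547, 0.1272, 0.0777]
eef_rot: [-2.119, -2.257, 0.075]
force: [0.3, 0.1, 1.5]
width: 0.0387
```

Run:
```python
from plan import *; from rig import env,cams
s=env.state(); where(s)
n,b=("side",(195,190,285,270)); im=cams.get_image(n); crop(im,b,8,f"pics/u_{n}.png")
```

```text
t 11.93 edge [-61.1   1.5  61.2] tongue [-75.5   1.5  60.3] free [73.7  1.5 70.2] tilt 0.066 yaw 0.0000 roll -0.0001 Fh [-0.3 -0.1  1.5] Th [0.02 0.14 0.09] w 0.0387
```

View pics/u_side.png

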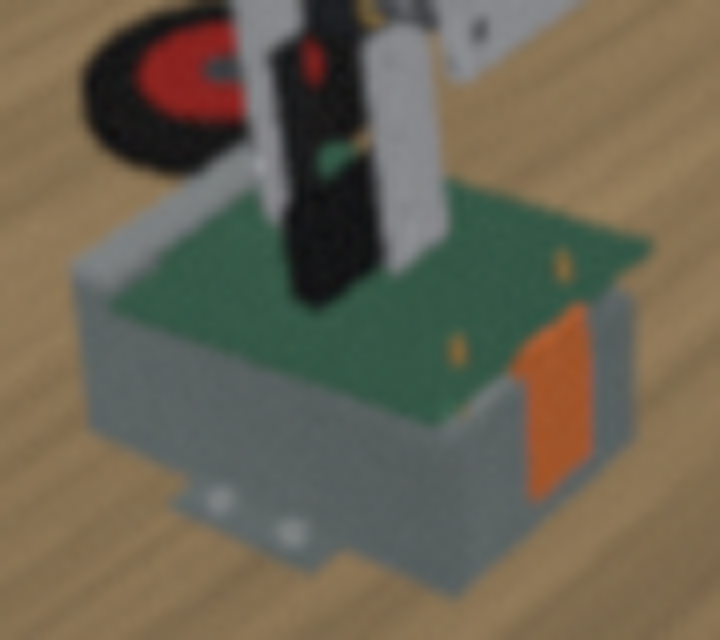

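>>> {"api": "apply_moves", "payload": {"motion": [{"offset":[0.1,0,2],"twist":[0,0,0],"hand":150},{"offset":[0.1,0,6],"twist":[0,0,0],"hand":150},{"offset":[-2,-0.2,6],"twist":[0.24,-3.8,0],"hand":255},{"offset":[-4.7,-0.4,6],"twist":[0.24,-3.8,0],"hand":255},{"offset":[-4.7,-0.4,6],"twist":[0.24,-3.8,0],"hand":255}], "squeeze": 15}}

```text
t: 12.6
position: [0.5059, 0.123, 0.1379]
eef_rot: [-2.149, -2.291, 0.002]
force: [1.4, -0.5, -0.4]
width: 0.012
```

>>> {"api": "apply_moves", "payload": {"motion": [{"offset":[0,0,-2],"twist":[0,0,0],"hand":255},{"offset":[0,0,-3.5],"twist":[0,0,0],"hand":255},{"offset":[0,0,-3.5],"twist":[0,0,0],"hand":255},{"offset":[0,0,-3.5],"twist":[0,0,0],"hand":255}]}}

```text
t: 13.1
position: [0.5081, 0.1234, 0.1026]
eef_rot: [2.15, 2.29, 0.0]
force: [0.3, 1.2, -0.1]
width: 0.0005
```

Run:
```python
from plan import *; from rig import env,cams
s=env.state(); info(s)
n,b=("side",(195,170,285,270)); im=cams.get_image(n); crop(im,b,7,f"pics/v_{n}.png")
```

```text
t 13.1 p [0.5081 0.1234 0.1026] yaw_y 0.0629 z [ 2.e-04  1.e-04 -1.e+00] y [0.998 0.063 0.   ] F [ 0.3  1.2 -0.1] T [-0.08 -0.09  0.02] w 0.0005 q6,7 [-0.1   0.61 -0.28  1.96  0.28  0.61 -0.51]
```

View pics/v_side.png

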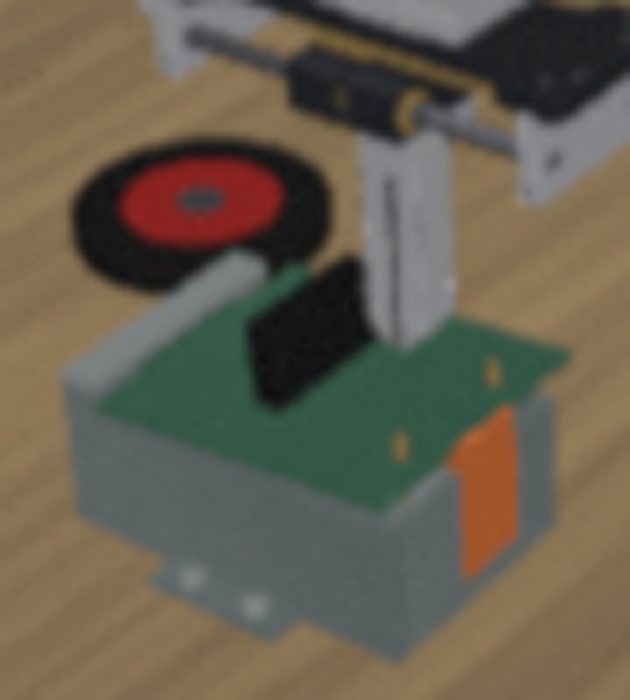

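>>> {"api": "apply_moves", "payload": {"motion": [{"offset":[0,0,-1.5],"twist":[0,0,0],"hand":255},{"offset":[0,0,-2.7],"twist":[0,0,0],"hand":255},{"offset":[0,0,-3.0],"twist":[0,0,0],"hand":255},{"offset":[0,0,-3.15],"twist":[0,0,0],"hand":255},{"offset":[0,0,-3.25],"twist":[0,0,0],"hand":255}]}}

```text
t: 13.78
position: [0.5071, 0.1231, 0.0702]
eef_rot: [-2.15, -2.29, 0.001]
force: [-2.4, -0.2, 3.7]
width: 0.0003
```

>>> {"api": "apply_moves", "payload": {"motion": [{"offset":[0,0,-0.1],"twist":[0,0,0],"hand":255},{"offset":[0,0,-0.2],"twist":[0,0,0],"hand":255}]}}

```text
t: 14.02
position: [0.5083, 0.1235, 0.0682]
eef_rot: [2.15, 2.29, 0.002]
force: [0.2, -0.5, -0.4]
width: 0.0007
```

>>> {"api": "apply_moves", "payload": {"motion": [{"offset":[0,0,-0.1],"twist":[0,0,0],"hand":255},{"offset":[0,0,-0.15],"twist":[0,0,0],"hand":255}]}}

```text
t: 14.28
position: [0.5084, 0.1235, 0.0666]
eef_rot: [2.15, 2.29, 0.002]
force: [-0.1, 0.6, 1.0]
width: 0.0006
```

Run:
```python
from plan import *; from rig import env,cams
s=env.state(); info(s)
n,b=("side",(195,170,285,270)); im=cams.get_image(n); crop(im,b,7,f"pics/w_{n}.png")
```

```text
t 14.28 p [0.5084 0.1235 0.0666] yaw_y 0.063 z [ 1.4e-03  6.0e-04 -1.0e+00] y [0.998 0.063 0.001] F [-0.1  0.6  1. ] T [ 0.01 -0.21  0.  ] w 0.0006 q6,7 [-0.12  0.67 -0.25  1.99  0.31  0.52 -0.53]
```

View pics/w_side.png

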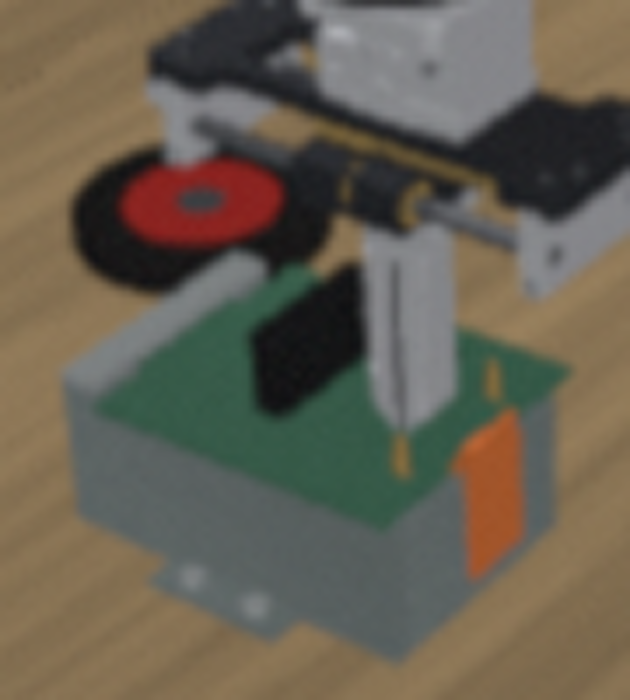

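>>> {"api": "apply_moves", "payload": {"motion": [{"offset":[0,0,-0.08],"twist":[0,0,0],"hand":255},{"offset":[0,0,-0.15],"twist":[0,0,0],"hand":255}]}}

```text
t: 14.58
position: [0.5075, 0.123, 0.0649]
eef_rot: [2.151, 2.29, -0.001]
force: [-0.1, -0.6, -0.5]
width: 0.0011
```

>>> {"api": "apply_moves", "payload": {"motion": [{"offset":[0,0,-0.05],"twist":[0,0,0],"hand":255},{"offset":[0,0,-0.1],"twist":[0,0,0],"hand":255}]}}

```text
t: 14.82
position: [0.5074, 0.123, 0.0643]
eef_rot: [2.15, 2.29, -0.001]
force: [-1.2, -0.2, 8.0]
width: 0.0002
```

Run:
```python
from plan import *; from rig import env,cams
s=env.state(); info(s)
n,b=("side",(195,170,285,270)); im=cams.get_image(n); crop(im,b,7,f"pics/x_{n}.png")
```

```text
t 14.82 p [0.5074 0.123  0.0643] yaw_y 0.0628 z [-3.e-04 -5.e-04 -1.e+00] y [ 0.998  0.063 -0.   ] F [-1.2 -0.2  8. ] T [-0.16  0.27  0.04] w 0.0002 q6,7 [-0.13  0.67 -0.25  1.99  0.31  0.52 -0.54]
```

View pics/x_side.png

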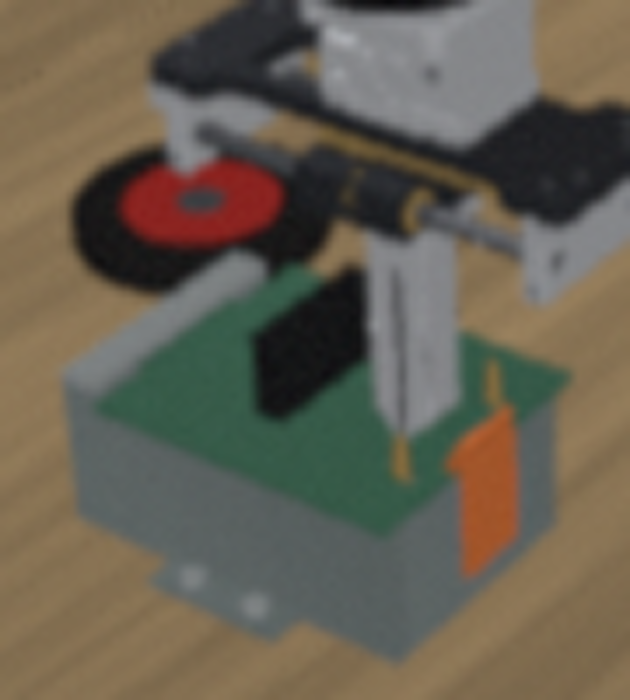

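>>> {"api": "apply_moves", "payload": {"motion": [{"offset":[0,0,-0.05],"twist":[0,0,0],"hand":255},{"offset":[0,0,-0.05],"twist":[0,0,0],"hand":255}]}}

```text
t: 15.12
position: [0.5074, 0.123, 0.0643]
eef_rot: [2.15, 2.29, -0.001]
force: [-2.2, -0.4, 8.7]
width: 0.0003
```

>>> {"api": "apply_moves", "payload": {"motion": [{"offset":[0,0,1],"twist":[0,0,0],"hand":255},{"offset":[0,0,5],"twist":[0,0,0],"hand":255},{"offset":[-3,0,10],"twist":[0,0,0],"hand":255},{"offset":[-3,-6,14],"twist":[0,0,0],"hand":255},{"offset":[-3,-12,16],"twist":[0,0,0],"hand":255}]}}

```text
t: 15.75
position: [0.4784, 0.0125, 0.2224]
eef_rot: [2.145, 2.292, 0.004]
force: [0.6, -0.1, -1.1]
width: 0.0007
```

>>> {"api": "apply_moves", "payload": {"motion": [{"offset":[0,-6,0],"twist":[0,0,0],"hand":255},{"offset":[0,-12,0],"twist":[0,0,0],"hand":255},{"offset":[0,-18,0],"twist":[0,0,0],"hand":255},{"offset":[0,-18,0],"twist":[0,0,0],"hand":255}]}}

```text
t: 16.25
position: [0.4766, -0.1732, 0.2201]
eef_rot: [2.16, 2.279, -0.003]
force: [-0.2, 0.6, -0.2]
width: 0.0007
```

Run:
```python
from plan import *; from rig import env,cams
s=env.state(); info(s)
for n,b,k in(("side",(195,190,285,270),8),("top",(200,160,280,245),7)):
    im=cams.get_image(n); crop(im,b,k,f"pics/y_{n}.png")
    # predicted home corners
    Rh=R.from_euler("z",PHI)
    M=np.array([(75,-58,4),(75,58,4),(-60,-58,4),(-60,58,4),(0,-30,40),(0,30,40)])/1e3+[0,.003,.06]
    print(n,((proj(im,H0+Rh.apply(M))-[b[0],b[1]]+.5)*k-.5).round().tolist())
```

```text
t 16.25 p [ 0.4766 -0.1732  0.2201] yaw_y 0.0534 z [-2.0e-04 -2.5e-03 -1.0e+00] y [ 0.999  0.053 -0.   ] F [-0.2  0.6 -0.2] T [ 0.02 -0.1   0.01] w 0.0007 q6,7 [ 0.52  0.42 -0.32  1.89  0.17  0.86  0.17]
side [[439.0, 447.0], [654.0, 267.0], [107.0, 304.0], [333.0, 144.0], [299.0, 230.0], [416.0, 145.0]]
top [[128.0, 508.0], [442.0, 494.0], [121.0, 154.0], [429.0, 140.0], [188.0, 286.0], [352.0, 279.0]]
```

View pics/y_side.png

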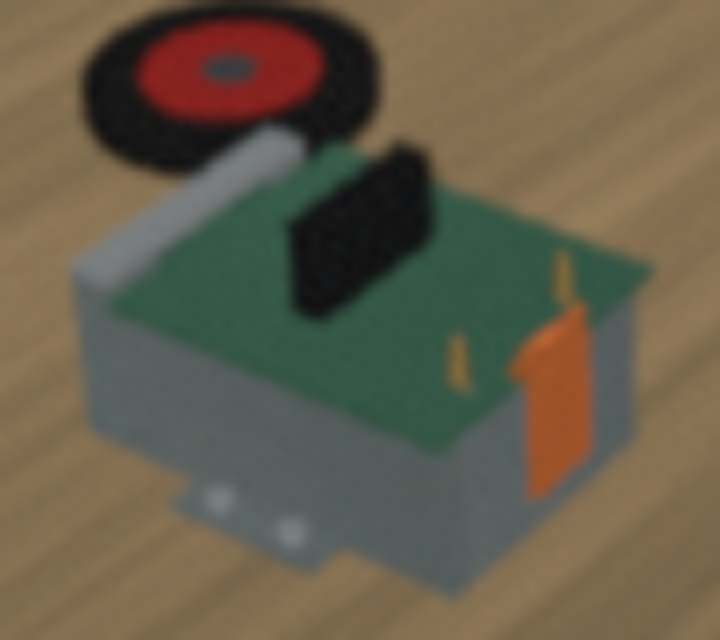

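View pics/y_top.png

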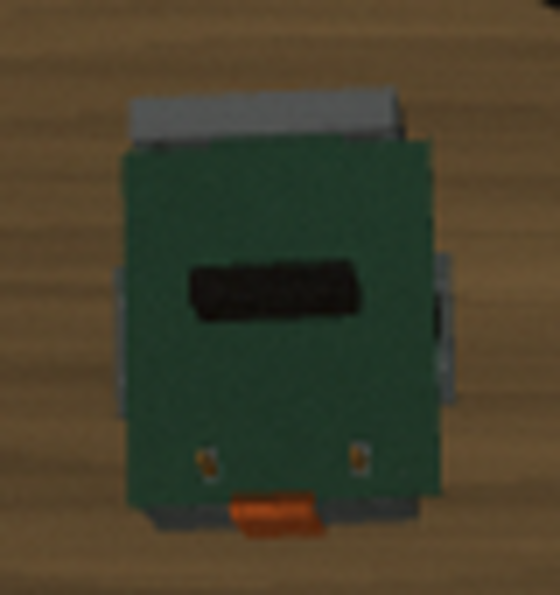

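Run:
```python
from rig import env
print(env.close_job())
```

```text
the job is handed in; nothing more can be done
None
```

The small green cover is back on the box, latched and let go, and I handed the job in at about 16 s. The hand-in gave no verdict, so the result rests on my own checks.

- **Fitting:** I gripped the cover by its rib and tilted it about 0.27 rad. I slid the tongue under the lip until it met the stop at about 2 N, then let the raised end down over the pins. In the images the pin bar sat about 3 mm to the housing's +y side; a side force of about 2 N during lowering made me shift the cover 0.8 mm the other way.
- **Latching:** I released the rib and pressed with shut fingers at about cover (45, 0). The force readings I saw stayed below 9 N, and the latch opened and sprang back.
- **Last checks:** In the final pictures both pins stand through their holes. The cover's visible corners lie about 1 mm or less from their computed home positions in both cameras. The latch nose is back where it was at rest.
- **Clearance:** The arm had withdrawn clear of the box and the cover. No move came near the disc pack, the tin or the ear defenders. The disc pack was still in place in the later side views; I did not check the tin or the ear defenders again at the end.
- **Small disagreements:** The two cameras differed by up to about 2 mm, mostly sideways. Contact with the rim and the stop came within about 1 mm of the heights and positions I had computed. No check failed.

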